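# Load the overhanging bottle tray on the scale without tipping it

### The job

Fill the light cardboard tray on the scale with the two stubby bottles and the two small bottles, one upright in each cell: the heavy stubby ones in the two middle cells, the small ones in the two end cells. The tray overhangs the small scale pan on both sides, so load it in an order that never lets it tip, set each bottle down gently, and do not push the tray out of place; leave everything else on the bench where it stands.

Things in the scene. Friction and masses are not known exactly. Their poses are not given: they have to be found in the camera images.
- scale: Bench scale, fixed: grey housing 215 x 150 mm and 46 mm high (from 125 mm on its -x side, where the display is, to 90 mm on its +x side), with a flat steel pan 130 x 130 mm centred over the origin, pan top 70 mm above the bench. Origin on the bench under the middle of the pan.
- tray: Cardboard tray, loose, 160 g (+-20 %), lying centred (8 mm) on the pan: 396 mm long (own y), 102 wide (x), 45 high, walls and floor 4. Cross walls 38 mm high make four equal cells in a row, all empty. It overhangs the pan by 133 mm at each end and tips once the centre of mass of tray and bottles is over 65 mm from the pan's middle; a first bottle in an end cell tips it. Origin: centre of its underside.
- cell0 (a point): End cell at the tray's -y end (147 mm from its middle): the point is on the floor of the tray, at the middle of one of its four cells; each cell is 94 x 94 mm inside, its floor 74 mm above the bench.
- cell1 (a point): Middle cell on the tray's -y side (49 mm from its middle): the point is on the floor of the tray, at the middle of one of its four cells; each cell is 94 x 94 mm inside, its floor 74 mm above the bench.
- cell2 (a point): Middle cell on the tray's +y side (49 mm from its middle): the point is on the floor of the tray, at the middle of one of its four cells; each cell is 94 x 94 mm inside, its floor 74 mm above the bench.
- cell3 (a point): End cell at the tray's +y end (147 mm from its middle): the point is on the floor of the tray, at the middle of one of its four cells; each cell is 94 x 94 mm inside, its floor 74 mm above the bench.
- tray_end0 (a point): Middle of the top edge of the tray's -y end wall (115 mm above the bench).
- tray_end1 (a point): Middle of the top edge of the tray's +y end wall (115 mm above the bench).
- stubby_a_mid (a point): Stubby bottle, brown glass, standing, 168 mm high, 520 g (+-10 %: the heavier kind). Body 64 mm in diameter up to 85 mm, shoulder narrowing to 120 mm, then a neck whose top 42 mm are a smooth aluminium screw capsule 28 mm in diameter: the place to grip. Point on the axis half-way up (84 mm above its base).
- stubby_b_mid (a point): The other one. Stubby bottle, brown glass, standing, 168 mm high, 520 g (+-10 %: the heavier kind). Body 64 mm in diameter up to 85 mm, shoulder narrowing to 120 mm, then a neck whose top 42 mm are a smooth aluminium screw capsule 28 mm in diameter: the place to grip. Point on the axis half-way up (84 mm above its base).
- mini_a_mid (a point): Small bottle, brown glass, standing, 154 mm high, 300 g (+-10 %). Body 50 mm in diameter up to 72 mm, shoulder narrowing to 106 mm, then a neck whose top 42 mm are a smooth aluminium screw capsule 28 mm in diameter: the place to grip. Point on the axis half-way up (77 mm above its base).
- mini_b_mid (a point): The other one. Small bottle, brown glass, standing, 154 mm high, 300 g (+-10 %). Body 50 mm in diameter up to 72 mm, shoulder narrowing to 106 mm, then a neck whose top 42 mm are a smooth aluminium screw capsule 28 mm in diameter: the place to grip. Point on the axis half-way up (77 mm above its base).
- wine_a_mid (a point): Bystander: full-size wine bottle, green glass, standing, 300 mm high, body 76 mm in diameter up to 185 mm, neck 30 mm from 235 mm up. Point on its axis at 150 mm. Not to be moved.
- wine_b_mid (a point): Bystander: another full-size wine bottle, green glass, standing, 300 mm high, body 76 mm in diameter up to 185 mm, neck 30 mm from 235 mm up. Point on its axis at 150 mm. Not to be moved.
- can_mid (a point): Bystander: plain aluminium drinks can, 66 mm in diameter, 115 mm high, standing among the bottles. Point at its centre.
- jar_mid (a point): Bystander: glass jar with dark lid, 72 mm in diameter, 95 mm high, standing among the bottles. Point at its centre.
- tub_mid (a point): Bystander: white plastic tub with lid, 110 mm in diameter, 110 mm high. Point at its centre.
- tape: Bystander: roll of packing tape lying flat, 104 mm in diameter, 50 mm high. Origin: centre of its underside.
- corkscrew: Bystander: corkscrew with wooden cross handle lying flat, 95 x 110 mm, 22 mm high. Origin on the bench under the middle of its handle; the spike points along its x axis.
- carton_mid (a point): Bystander: small closed carton, 150 x 110 x 90 mm high. Point at its centre.
- stubby_a: The same bottle as stubby_a_mid; origin at the centre of its base.
- stubby_b: The same bottle as stubby_b_mid; origin at the centre of its base.
- mini_a: The same bottle as mini_a_mid; origin at the centre of its base.
- mini_b: The same bottle as mini_b_mid; origin at the centre of its base.
Not all that is in view belongs to the job. What is shaped like the stubby_b but green is not meant. What is shaped like the mini_b but blue is not meant.

How it is judged:
By the outcome, as a careful person would: the job done as asked, in the order asked, and still so for the second after the job is handed in, with the robot touching nothing.
It also fails if it takes over 70 s, if anything falls off the work surface, if the arm or the gripper's body presses on something with over 40 N, if the wrist force passes 120 N, or if a joint passes its speed limit or range.

### The arm

A 6-joint arm with a two-finger parallel gripper is mounted at the origin on the work surface. World frame = base frame: x ahead of the robot, y to its left, z up, the work surface at z = 0. Lengths are in mm, angles in rad, forces in N, time in s.
With the tool pointing down it reaches from about 275 to 750 mm from the base axis. Payload 10.2 kg.
Tool frame: the origin (TCP) lies at the very end of the fingers, on their centre line; the grasp point (between the pads) lies 19 mm behind it; x points along the fingers, z is the direction in which the jaws open and shut, and the axes are right-handed (so a half turn about x gives the same grasp; the last joint's range is limited). The gripper opens to 85 mm and grips with 20 to 120 N. Pads are 22 mm wide; open, the fingers measure 114 mm over their backs; the gripper's body (76 mm by 85 mm) begins 54 mm behind the grasp point. The pads swing forward as they close: fully open they stand 13 mm farther back than shut.
Start: joints at [-1.573, 0.313, 1.498, -0, 1.331, -0.223], TCP at [114.967, -512.263, 231.294] pointing down, gripper open.
Joint ranges: [-2.94, 2.94], [-0.97, 2.17], [0.19, 2.56], [-1.23, 4.37], [0.02, 3.11], [-2.88, 2.88]. Speed limits (rad/s): [2.39, 2.39, 3.01, 3.14, 3.14, 3.14].

### API

Orientations are given as a unit quaternion [w, x, y, z].
In Python, from rig import sense, vision, job gives the robot as it stands. The module is installed in compiled form; this text tells all that it offers.
- The arm moves only by the shell command python3 -m pendant 'ROWS' [FORCE]. ROWS is JSON, a list of rows, each a list of 7 numbers: the turn, a rotation vector about the tool's x, y, z in rad, then the shift along the tool's x, y, z in cm, then the opening, from 0 (shut) to 1 (fully open). A call has exactly 5 rows; each row is the pose to reach, as a shift and turn from the pose commanded when the call began, along the tool's axes at that moment; what a row does not reach only later rows make up. A row lasts 1/8 s, in which the tool goes at most 62.5 mm and 10.7 degrees, less where a joint would pass 70% of its speed; a pose out of reach is approached as far as the arm can. A call with a gripper value outside its range is refused whole. The fingers move at their own pace and stop on an object; FORCE is the grip in N (left out, the last holds). Time passes only in rows, so rows that repeat a pose let the fingers close, or fill a call up. It gives the time, the measured TCP pose, the force and the opening at its end, in the units of the state.
- sense(): the state, without advancing time (a new reading comes with each control period).
- vision.capture(name): name is "scene" or "side" or "wrist"; returns the picture (480x640x3 uint8, red, green, blue); there is no depth.
- vision.calibration(name): a dict with "K" (3x3 intrinsics, pixels), "k1" (the pictures are not rectified: a ray, as slopes to the right and down, at radius r is drawn at 1 + k1 r^2 times it, then the intrinsics apply), "extrinsics" (4x4, takes a point from camera to world coordinates). Camera axes: x right, y up, looking along -z (the intrinsics and any distortion apply to the point x, -y, -z); pixel columns grow to the right and rows downward; lengths in mm; the calibration is good to about 2 mm. A picture is of the moment at which its call begins: read the wrist's pose just before it. calibration takes no time and is no camera call; for the wrist camera it gives the pose at the moment of the call.
- job.finish_job(): hands the job in, once; it reports no verdict.
The state is a dict: "time_s": time; "joints": joint angles; "dq": joint speeds; "tau": joint torques, N m; "eef_pos": TCP position; "ee_rot": TCP orientation; "force": force on the tool from outside, world axes, zero at the start; "wrist_torque": the same for the moment, N m; "grip_width": opening from 0.0 (shut) to 1.0 (fully open).
Only numpy, scipy, OpenCV 4.12 (cv2) and the standard library are available. Lean on these libraries where they do the work, as an engineer would, in place of code of your own. Each camera call takes 0.05 s, during which the arm holds its last target.

## Working session

There is one attempt and no reset: what is moved stays moved. The work goes in short steps, Python scripts to look and compute and a shell command to move; the robot and the scene stay as the last step left them, time stands still between calls to the robot, and variables do not carry over. Pictures are saved under pics/ and viewed, and the job is handed in when it is done.

```bash
mkdir -p pics; ls; python3 - <<'E'
from rig import sense, vision, job
import cv2, json
print(sense())
for n in ("scene","side","wrist"):
    c=vision.calibration(n); im=vision.capture(n)
    cv2.imwrite(f"pics/{n}0.png",im[:,:,::-1])
    print(n,c)
E
```

```text
pics
{'time_s': 0.0, 'joints': array([-1.57340031e+00,  3.13473365e-01,  1.49847121e+00,  4.03964239e-05,
        1.33102078e+00, -2.23387245e-01]), 'dq': array([ 0.00016808,  0.00022955,  0.0003788 ,  0.00082526, -0.00144207,
       -0.00168151]), 'tau': array([ 2.76197723e-03, -4.12269759e+01, -2.59738469e+01, -4.48222306e-05,
        4.21507575e-03, -2.50346218e-06]), 'eef_pos': array([ 114.97723147, -511.97610624,  230.71028618]), 'ee_rot': array([ 0.5517466 ,  0.44226361,  0.55232948, -0.44148697]), 'force': array([ 0.03850808,  0.27988155, -1.19935   ]), 'wrist_torque': array([-0.03330542,  0.01286542, -0.00831026]), 'grip_width': 1.004516068745327}
scene {'K': array([[606.28274992,   0.        , 318.14867631],
       [  0.        , 606.28274992, 244.79248212],
       [  0.        ,   0.        ,   1.        ]]), 'k1': -0.16002693074227584, 'extrinsics': array([[ 7.88988457e-01, -4.49391882e-01,  4.18979893e-01,
         1.22640903e+03],
       [ 6.14345552e-01,  5.67301435e-01, -5.48405528e-01,
        -8.90859814e+02],
       [ 8.76109823e-03,  6.90084065e-01,  7.23676189e-01
[... 516 characters left out ...]
,  6.49160470e-01,  7.60651324e-01,
         1.36318070e+03],
       [ 0.00000000e+00,  0.00000000e+00,  0.00000000e+00,
         1.00000000e+00]])}
wrist {'K': array([[371.70212792,   0.        , 314.27936561],
       [  0.        , 371.70212792, 238.81254921],
       [  0.        ,   0.        ,   1.        ]]), 'k1': -0.051356989627688185, 'extrinsics': array([[ 2.17965767e-01,  9.27075652e-01,  3.04994524e-01,
         1.93590501e+02],
       [-9.75956346e-01,  2.07167112e-01,  6.77569121e-02,
        -4.94056124e+02],
       [-3.69051389e-04, -3.12430028e-01,  9.49940704e-01,
         3.73506535e+02],
       [ 0.00000000e+00,  0.00000000e+00,  0.00000000e+00,
         1.00000000e+00]])}
```

View pics/scene0.png

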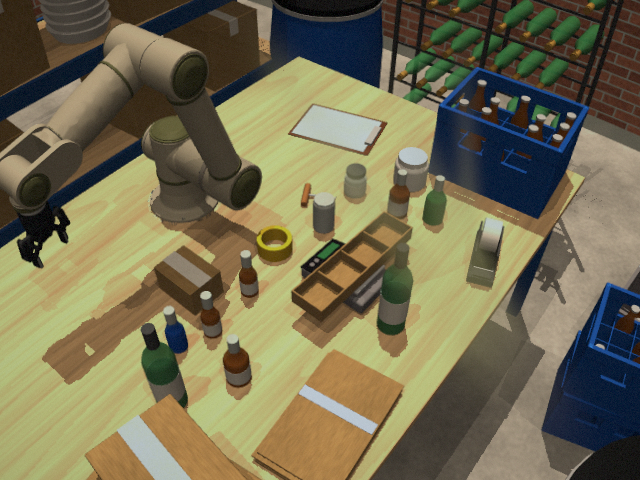

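View pics/side0.png

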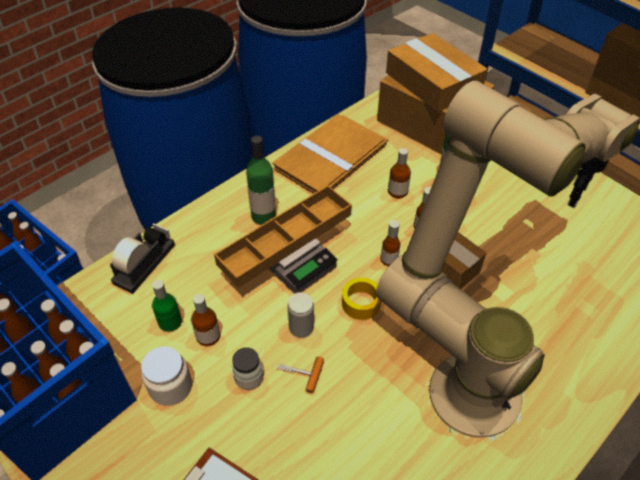

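View pics/wrist0.png

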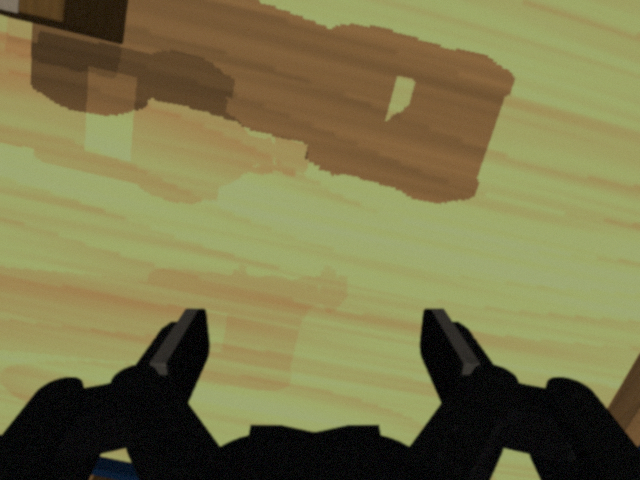

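Scene candidates: brown stubbies at (237,362) and (399,195), with the green stubby (435,200) as a decoy. Brown minis are at (210,315) and (248,275), with the blue mini (175,330) as a decoy. The wine bottles are at (395,290) and (162,370), and the crate bottles are not relevant. Next are close crops and a ray helper.

```bash
cat > h.py <<'E'
import numpy as np, cv2
from scipy.spatial.transform import Rotation as R
def ray(c,u,v):
    K=c["K"];k=c["k1"];E=np.array(c["extrinsics"])
    d=cv2.undistortPoints(np.array([[[u,v]]],float),K,np.array([k,0,0,0,0.]))[0,0]
    dc=np.array([d[0],-d[1],-1.]); w=E[:3,:3]@dc
    return E[:3,3],w/np.linalg.norm(w)
def onz(c,u,v,z):
    o,d=ray(c,u,v); return o+d*(z-o[2])/d[2]
def two(c1,p1,c2,p2):
    o1,d1=ray(c1,*p1);o2,d2=ray(c2,*p2)
    s=np.linalg.lstsq(np.stack([d1,-d2],1),o2-o1,rcond=None)[0]
    a=o1+s[0]*d1;b=o2+s[1]*d2
    return (a+b)/2,np.linalg.norm(a-b)
def proj(c,P):
    E=np.array(c["extrinsics"]);q=E[:3,:3].T@(np.array(P,float)-E[:3,3])
    x,y=q[0]/-q[2],-q[1]/-q[2];f=1+c["k1"]*(x*x+y*y)
    return c["K"][0,0]*x*f+c["K"][0,2],c["K"][1,1]*y*f+c["K"][1,2]
def crop(src,dst,x0,y0,x1,y1,s):
    im=cv2.imread(src)[y0:y1,x0:x1];im=cv2.resize(im,None,fx=s,fy=s,interpolation=cv2.INTER_CUBIC)
    for x in range((x0//20+1)*20,x1,20):
        cv2.line(im,((x-x0)*s,0),((x-x0)*s,6),(0,0,255),1);cv2.putText(im,str(x),((x-x0)*s-10,16),0,.35,(0,0,255),1)
    for y in range((y0//20+1)*20,y1,20):
        cv2.line(im,(0,(y-y0)*s),(6,(y-y0)*s),(0,0,255),1);cv2.putText(im,str(y),(8,(y-y0)*s+4),0,.35,(0,0,255),1)
    cv2.imwrite(dst,im)
E
python3 - <<'E'
from h import *
crop("pics/scene0.png","pics/s1.png",130,230,290,390,5)
crop("pics/scene0.png","pics/s2.png",280,160,480,310,4)
crop("pics/side0.png","pics/d1.png",360,130,490,280,4)
crop("pics/side0.png","pics/d2.png",140,180,360,350,3)
E
python3 - <<'E'
import cv2
im=cv2.imread("pics/s1.png");cv2.imwrite("pics/s1b.png",cv2.resize(im,(600,600)))
E
```

```text
(no output)
```

View pics/s1b.png

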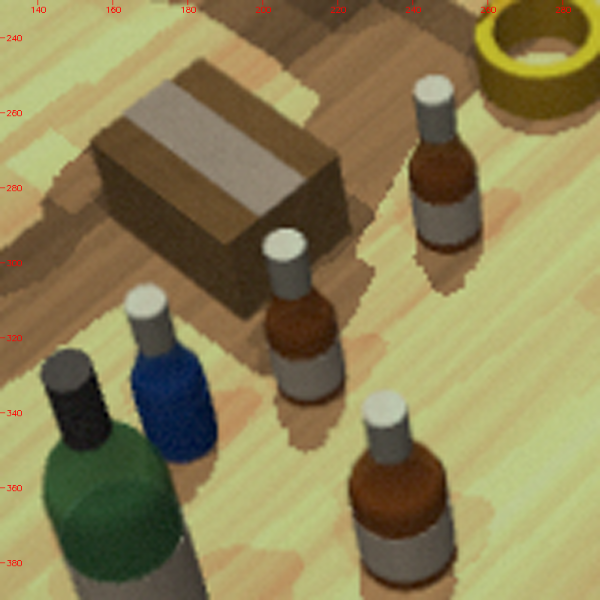

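View pics/s2.png

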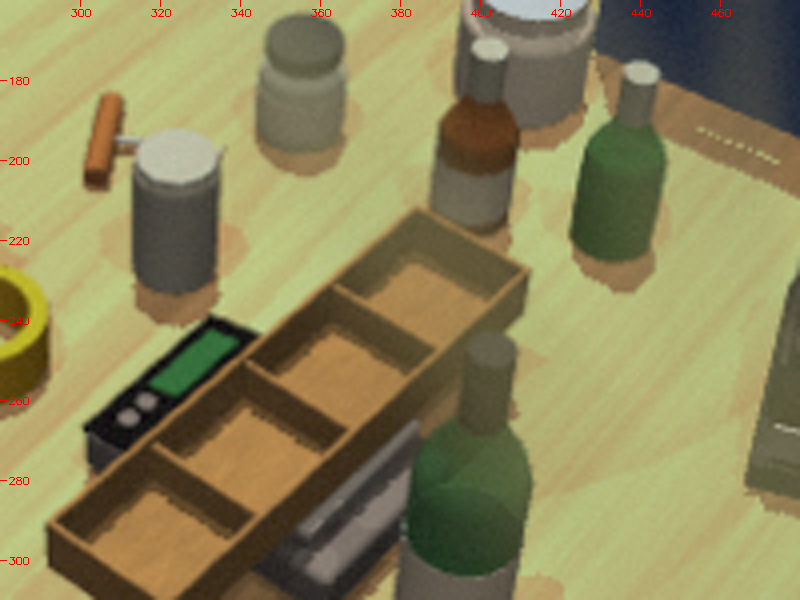

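View pics/d1.png

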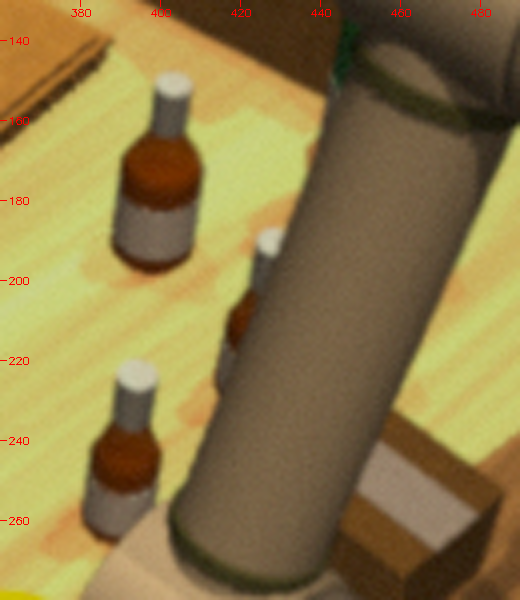

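View pics/d2.png

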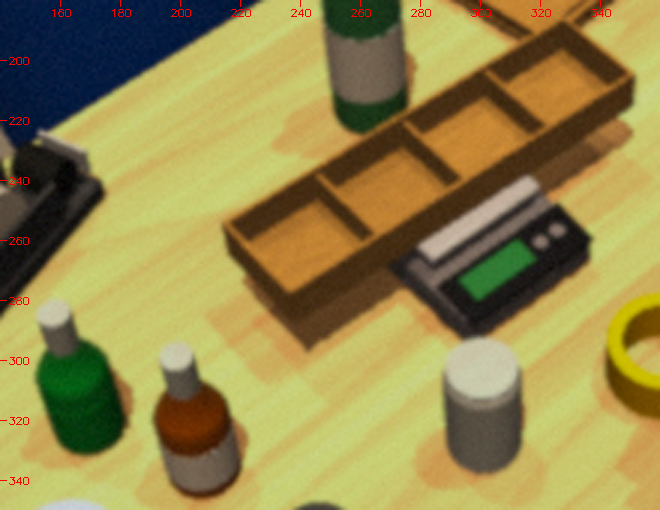

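```bash
python3 - <<'E'
from h import *
from rig import vision
S=vision.calibration("scene");D=vision.calibration("side")
def p(n,s,d,z):
    print(n, onz(S,*s,z).round(1), onz(D,*d,z).round(1) if d else '', [x.round(1) for x in two(S,s,D,d)] if d else '')
p("stub1",(232.9,338.8),(403.5,151),168)
p("stub2",(402.5,172.3),(199,298.3),168)
p("mini1",(245.7,254),(394.3,223.8),154)
p("mini2",(206,295.3),(427.5,190.5),154)
p("blue",(169.2,310.3),None,154)
p("green",(440.3,178.3),(158.3,284.3),168)
p("wine1",(148.1,328.7),None,300)
p("wine2",(402.5,248),(256,141),300)
p("can",(324.5,199.5),(300,302),115)
p("jar",(356,171),None,95)
print("tray")
for q in [(292.5,290.5),(385,212),(412,227.5)]: print(onz(S,*q,115).round(1))
for q in [(140+225/3,180+227/3),(140+290/3,180+292/3),(140+565/3,180+22/3),(140+634/3,180+75/3)]: print(onz(D,*q,115).round(1))
E
python3 - <<'E'
from h import *
crop("pics/scene0.png","pics/s3.png",270,180,430,330,4)
E
```

```text
stub1 [ 594.5 -379.3  168. ] [ 589.9 -375.1  168. ] [array([ 592.4, -378. ,  164.7]), np.float64(0.6)]
stub2 [578.5 364.4 168. ] [574.5 369.4 168. ] [array([576.7, 368.3, 164.6]), np.float64(0.3)]
mini1 [ 429.4 -157.5  154. ] [ 425.  -152.4  154. ] [array([ 426.9, -155.1,  150.3]), np.float64(0.1)]
mini2 [ 446.4 -320.2  154. ] [ 444.9 -312.6  154. ] [array([ 445.6, -317.3,  150.4]), np.float64(3.9)]
blue [ 409.5 -409.3  154. ]  
green [680.6 411.8 168. ] [675.5 417.5 168. ] [array([678.7, 416.4, 163.9]), np.float64(0.1)]
wine1 [ 513.6 -530.6  300. ]  
wine2 [799.9 -12.5 300. ] [791.6   1.4 300. ] [array([797.5,  -4.6, 292.4]), np.float64(2.8)]
can [435.9 171.8 115. ] [431.6 178.3 115. ] [array([433.5, 176. , 110.7]), np.float64(1.1)]
jar [418.8 357.5  95. ]  
tray
[ 581.8 -152.1  115. ]
[605.1 238.  115. ]
[700.2 232.5 115. ]
[691.  240.8 115. ]
[597.  243.8 115. ]
[ 669.6 -148.8  115. ]
[ 575.5 -146.7  115. ]
```

View pics/s3.png

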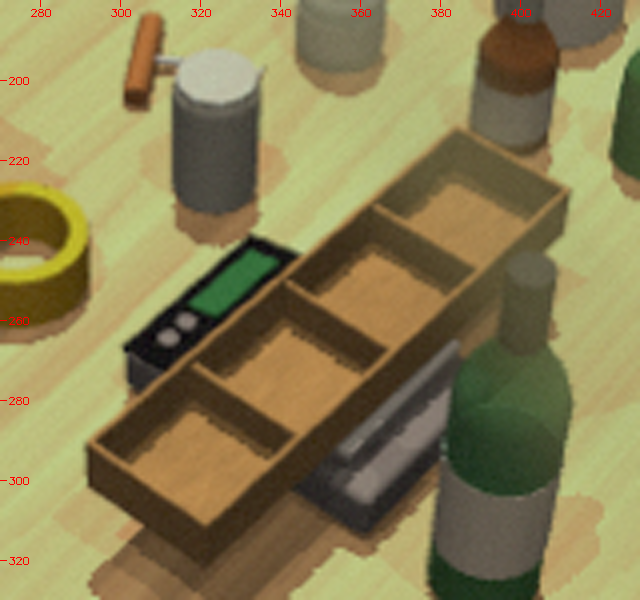

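```bash
cat >> h.py <<'E'
def pose(st):
    q=st["ee_rot"];M=R.from_quat([q[1],q[2],q[3],q[0]]).as_matrix();return np.array(st["eef_pos"]),M
def go(st,P,jaw=None):
    """print tool-frame shift (cm) and turn to reach TCP P with tool vertical, jaw axis along angle jaw (rad)"""
    p,M=pose(st)
    s=M.T@(np.array(P,float)-p)/10
    if jaw is None: jaw=np.arctan2(M[1,2],M[0,2])
    z=np.array([np.cos(jaw),np.sin(jaw),0]);x=np.array([0,0,-1.]);y=np.cross(z,x)
    t=R.from_matrix(M.T@np.stack([x,y,z],1)).as_rotvec()
    print("P",np.round(P,1),"turn",t.round(3),"shift",s.round(2),"dist mm",round(np.linalg.norm(s)*10))
E
python3 - <<'E'
from h import *
from rig import sense,vision
st=sense();p,M=pose(st);print(M.round(4));print("jaw",np.degrees(np.arctan2(M[1,2],M[0,2])))
E=vision.calibration("wrist")["extrinsics"];print("cam in tool",(M.T@(E[:3,3]-p)).round(1),(M.T@E[:3,:3]).round(3))
S=vision.calibration("scene");D=vision.calibration("side")
c=np.array([onz(S,*q,115)[:2] for q in [(292.5,291.7),(385,212.3),(412.3,228),(321.75,311.75)]]);print(c.round(1),c.mean(0))
d=np.array([onz(D,*q,115)[:2] for q in [(140+634/3,180+75/3),(140+290/3,180+292/3),(140+225/3,180+227/3),(140+565/3,180+22/3)]]);print(d.round(1),d.mean(0))
for e in (c,d):
    v=(e[1]+e[2]-e[0]-e[3])/2;print(np.linalg.norm(v),np.degrees(np.arctan2(v[0],v[1])))
E
```

```text
[[-0.000e+00  9.757e-01  2.191e-01]
 [ 1.000e-03  2.191e-01 -9.757e-01]
 [-1.000e+00  2.000e-04 -1.000e-03]]
jaw -77.34526616793923
cam in tool [-142.7   80.7   -0.5] [[-0.001  0.313 -0.95 ]
 [-0.001  0.95   0.313]
 [ 1.     0.001 -0.   ]]
[[ 584.3 -155.2]
 [ 605.8  237. ]
 [ 701.9  231.3]
 [ 681.6 -159.6]] [643.38722379  38.38594538]
[[ 575.5 -146.7]
 [ 597.   243.8]
 [ 691.   240.8]
 [ 669.6 -148.8]] [633.26824518  47.26411998]
392.11321330559525 3.057399989228437
390.67445959458223 3.142124512193063
```

```bash
python3 - <<'E'
from h import *
from rig import sense
go(sense(),(400,-430,270),np.radians(-30));go(sense(),(592.3,-377.6,270),np.radians(-3))
E
```

```text
P [ 400 -430  270] turn [-0.826 -0.001 -0.001] shift [-3.91 29.61 -1.77] dist mm 299
P [ 592.3 -377.6  270. ] turn [-1.298e+00 -1.000e-03 -1.000e-03] shift [-3.9  49.52 -2.67] dist mm 497
```

```bash
python3 -m pendant '[[-0.13,0,0,-1.5,4,0,0.6],[-0.3,0,0,-3,10,-0.5,0.6],[-0.47,0,0,-4,16,-0.9,0.6],[-0.64,0,0,-4,22,-1.3,0.6],[-0.8,0,0,-4,28,-1.7,0.6]]' 60; python3 - <<'E'
from h import *
from rig import sense
go(sense(),(592.3,-377.6,260),np.radians(-3))
E
```

```text
time_s: 0.78
eef_pos: [386.2, -433.5, 271.3]
ee_rot: [0.681, 0.19, 0.681, -0.19]
force: [-0.4, -1.6, -0.6]
grip_width: 0.605
P [ 592.3 -377.6  260. ] turn [-0.492 -0.     0.   ] shift [ 1.12 15.46 14.73] dist mm 214
```

```bash
python3 -m pendant '[[-0.12,0,0,0.3,4,3.5,0.6],[-0.28,0,0,0.6,8,7.5,0.6],[-0.42,0,0,1,12,11.5,0.6],[-0.49,0,0,1.1,14.8,14.1,0.6],[-0.49,0,0,1.1,15.5,14.7,0.6]]'; python3 - <<'E'
from h import *
from rig import sense,vision
st=sense();C=vision.calibration("wrist");im=vision.capture("wrist");cv2.imwrite("pics/w1.png",im[:,:,::-1])
print(st["eef_pos"],st["joints"]);print(proj(C,(592.3,-377.6,168)))
go(st,(592.3,-377.6,128),np.radians(-3))
E
```

```text
time_s: 1.4
eef_pos: [592.4, -377.8, 258.9]
ee_rot: [0.706, 0.021, 0.707, -0.02]
force: [0.6, -1.0, -0.1]
grip_width: 0.596
[ 592.38885542 -377.78469874  258.8509883 ] [-7.34037740e-01  7.34406159e-01  7.70927428e-01  1.15230735e-04
  1.63792384e+00 -6.76517326e-01]
(np.float64(313.97178555455434), np.float64(244.11640475857936))
P [ 592.3 -377.6  128. ] turn [-0.005 -0.001 -0.001] shift [1.309e+01 0.000e+00 1.000e-02] dist mm 131
```

View pics/w1.png

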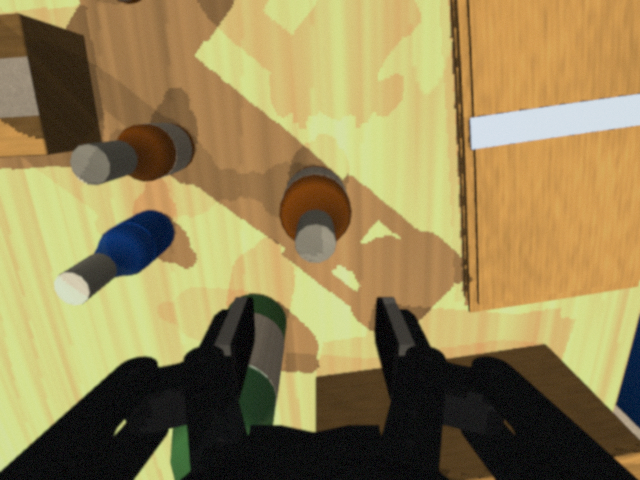

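The close view shows the brown stubby's cap at (316,242), against a prediction of (314,244). The blue bottle at (75,285) and the brown mini at (90,163) are clearly separate. Descending.

```bash
python3 - <<'E'
from h import *
from rig import sense,vision
C=vision.calibration("wrist");print(onz(C,316,242,168),"mini2",onz(C,90,163,154),"blue",onz(C,71,288,154))
E
python3 -m pendant '[[0,0,0,3,0,0,0.6],[0,0,0,7,0,0,0.6],[0,0,0,10.5,0,0,0.6],[0,0,0,12.5,0,0,0.6],[0,0,0,13.1,0,0,0.6]]'
python3 -m pendant '[[0,0,0,0,0,0,0.1],[0,0,0,0,0,0,0.1],[0,0,0,0,0,0,0.1],[0,0,0,0,0,0,0.1],[0,0,0,0,0,0,0.1]]' 70
```

```text
[ 593.48816499 -376.58735421  168.        ] mini2 [ 444.92254376 -316.34788859  154.        ] blue [ 406.84382046 -406.89286481  154.        ]
time_s: 2.08
eef_pos: [589.4, -379.5, 128.4]
ee_rot: [0.706, 0.022, 0.707, -0.021]
force: [0.2, -0.4, 0.3]
grip_width: 0.601
time_s: 2.7
eef_pos: [591.2, -379.5, 130.6]
ee_rot: [0.707, 0.021, 0.706, -0.022]
force: [0.6, -0.5, 6.0]
grip_width: 0.31
```

```bash
python3 -m pendant '[[0,0,0,-1.5,0,0,0.1],[0,0,0,-4.5,0,0,0.1],[0,0,0,-9,0,0,0.1],[0,0,0,-13.5,0,0,0.1],[0,0,0,-15.5,0,0,0.1]]'
python3 - <<'E'
from h import *
from rig import sense
go(sense(),(635.7,-6.1,282),np.radians(-3.1))
E
```

```text
time_s: 3.32
eef_pos: [590.8, -379.0, 287.5]
ee_rot: [0.708, 0.021, 0.706, -0.022]
force: [-0.2, -0.7, -4.6]
grip_width: 0.309
P [635.7  -6.1 282. ] turn [-0.006  0.002  0.002] shift [ 0.49 37.49  2.24] dist mm 376
```

```bash
python3 -m pendant '[[0,0,0,0,2,0.1,0.1],[0,0,0,0,5.5,0.4,0.1],[0,0,0,0,9.5,0.6,0.1],[0,0,0,0,14,0.8,0.1],[0,0,0,0,18.5,1.1,0.1]]'
python3 -m pendant '[[0,0,0,0,5,0.3,0.1],[0,0,0,0,10,0.6,0.1],[0,0,0,0,15,0.9,0.1],[0,0,0,0,18,1.1,0.1],[0,0,0,0,19,1.2,0.1]]'
python3 - <<'E'
from h import *
from rig import sense,vision
st=sense();C=vision.calibration("wrist");im=vision.capture("wrist");cv2.imwrite("pics/w2.png",im[:,:,::-1])
go(st,(635.7,-6.1,282),np.radians(-3.1))
S=vision.calibration("scene");cv2.imwrite("pics/sc2.png",vision.capture("scene")[:,:,::-1])
cv2.imwrite("pics/sd2.png",vision.capture("side")[:,:,::-1])
c=np.array([638.3,42.8]);u=np.array([.054,.9985]);n=np.array([.9985,-.054])
for s in (-198,198):
  for t in (-51,51):print(proj(C,[*(c+s*u+t*n),115]))
E
```

```text
time_s: 3.95
eef_pos: [612.5, -193.4, 284.2]
ee_rot: [0.706, 0.022, 0.707, -0.021]
force: [0.7, -0.8, -4.4]
grip_width: 0.311
time_s: 4.58
eef_pos: [636.0, -4.3, 284.3]
ee_rot: [0.706, 0.021, 0.707, -0.02]
force: [-0.5, 0.2, -4.7]
grip_width: 0.307
P [635.7  -6.1 282. ] turn [-0.004 -0.001 -0.   ] shift [ 0.23 -0.19 -0.02] dist mm 3
(np.float64(263.7490867833589), np.float64(361.5586592267452))
(np.float64(365.8802164833115), np.float64(361.22891432566496))
(np.float64(239.3312051379528), np.float64(-123.65674222863726))
(np.float64(385.25827639710633), np.float64(-124.6751791937474))
```

View pics/w2.png

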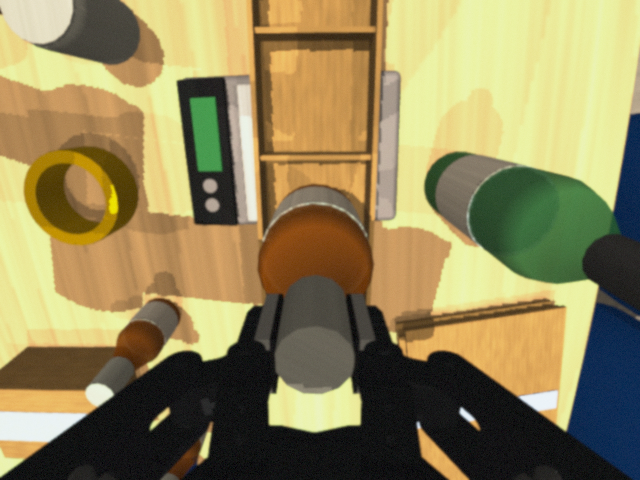

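View pics/sc2.png

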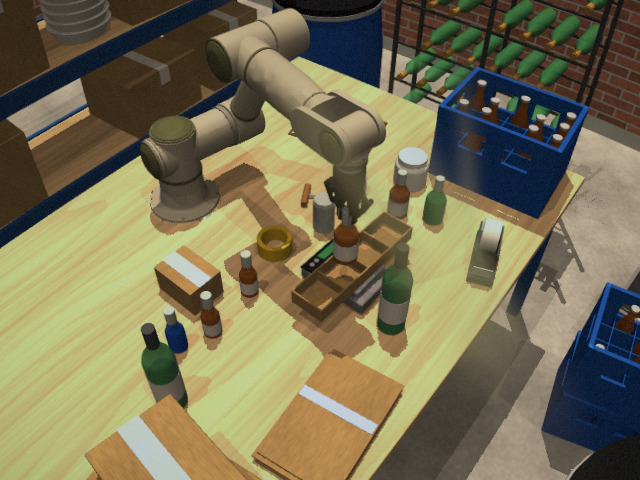

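View pics/sd2.png

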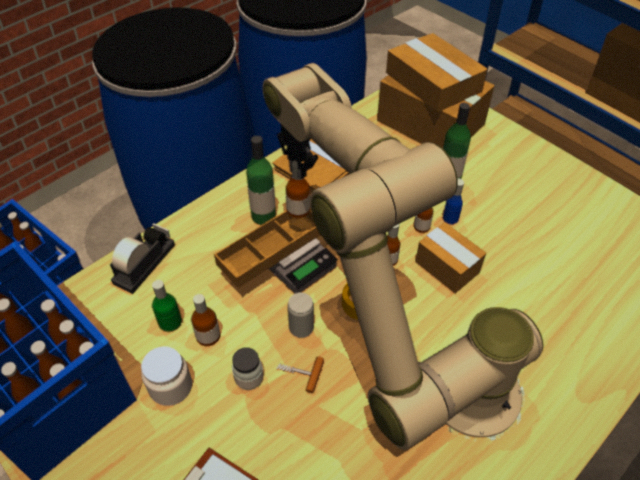

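```bash
python3 - <<'E'
from h import *
from rig import vision
C=vision.calibration("wrist")
a=onz(C,259,158,110);b=onz(C,373,157,110);c=onz(C,254,30.5,110);d=onz(C,378,30,110)
print(a,b,c,d);print((a+b)/2,(c+d)/2)
for q in [(262,222),(371,222),(254,100),(378,100)]:print(onz(C,*q,115))
crop("pics/w2.png","pics/w2c.png",230,0,400,250,3)
E
```

```text
[592.72367735  43.92185944 110.        ] [688.35426308  38.91507297 110.        ] [598.74908226 140.98086942 110.        ] [693.9673875  135.50898609 110.        ]
[640.53897022  41.4184662  110.        ] [646.35823488 138.24492776 110.        ]
[590.2954319  -10.46804995 115.        ]
[685.10319689 -16.24597394 115.        ]
[594.2168093   89.92029857 115.        ]
[692.31783113  83.92544956 115.        ]
```

View pics/w2c.png

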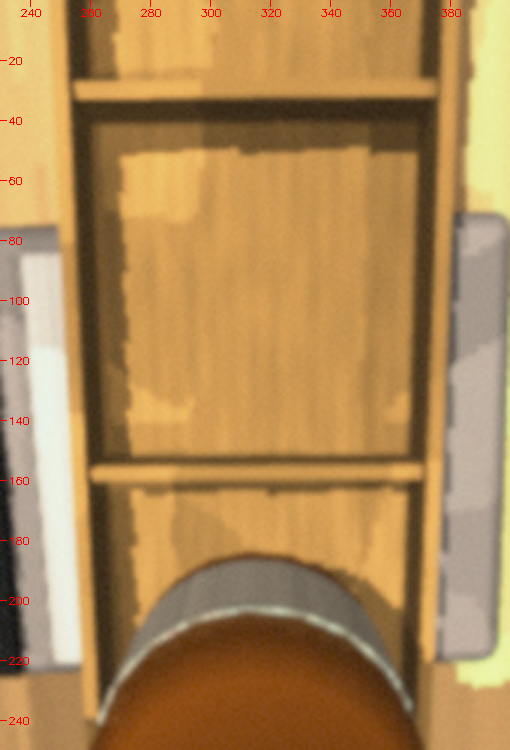

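```bash
python3 -m pendant '[[0,0,0,1.5,-0.2,0,0.1],[0,0,0,3.5,-0.25,0,0.1],[0,0,0,5.5,-0.25,0,0.1],[0,0,0,6.8,-0.25,0,0.1],[0,0,0,7.3,-0.25,0,0.1]]'
python3 - <<'E'
from h import *
from rig import sense,vision
st=sense();go(st,(636.5,-6.9,204),np.radians(-3.3))
cv2.imwrite("pics/sc3.png",vision.capture("scene")[:,:,::-1])
cv2.imwrite("pics/sd3.png",vision.capture("side")[:,:,::-1])
crop("pics/sc3.png","pics/sc3c.png",280,180,430,330,4)
crop("pics/sd3.png","pics/sd3c.png",210,120,370,300,3)
E
```

```text
time_s: 5.35
eef_pos: [635.8, -9.2, 210.2]
ee_rot: [0.706, 0.022, 0.707, -0.021]
force: [0.5, -0.0, -4.3]
grip_width: 0.312
P [636.5  -6.9 204. ] turn [-0.003 -0.001 -0.   ] shift [0.62 0.23 0.06] dist mm 7
```

View pics/sc3c.png

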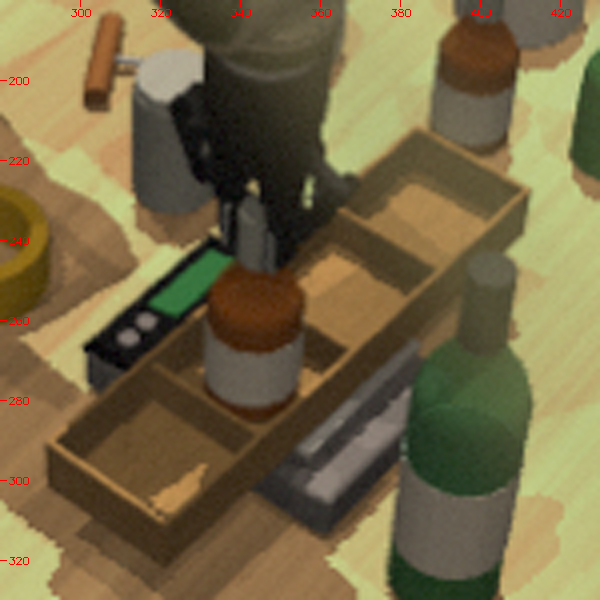

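View pics/sd3c.png

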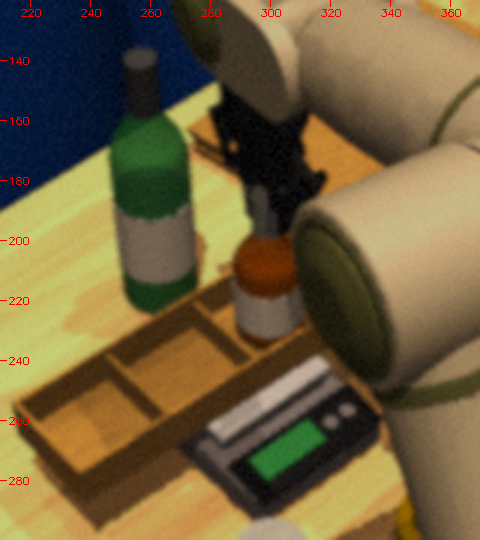

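```bash
python3 -m pendant '[[0,0,0,0.2,0.2,0,0.1],[0,0,0,0.4,0.2,0,0.1],[0,0,0,0.5,0.2,0,0.1],[0,0,0,0.6,0.2,0,0.1],[0,0,0,0.65,0.2,0,0.1]]'
```

```text
time_s: 6.08
eef_pos: [636.2, -6.6, 204.8]
ee_rot: [0.707, 0.021, 0.707, -0.021]
force: [-0.0, -0.7, -4.8]
grip_width: 0.306
```

```bash
python3 -m pendant '[[0,0,0,0.05,0,0,0.1],[0,0,0,0.1,0,0,0.1],[0,0,0,0.15,0,0,0.1],[0,0,0,0.2,0,0,0.1],[0,0,0,0.2,0,0,0.1]]'
```

```text
time_s: 6.7
eef_pos: [636.5, -6.6, 204.5]
ee_rot: [0.708, 0.021, 0.706, -0.021]
force: [-1.4, -0.1, 8.6]
grip_width: 0.309
```

Contact was felt (-4.8 to +8.6 N). Releasing.

```bash
python3 -m pendant '[[0,0,0,-0.1,0,0,0.36],[0,0,0,-0.1,0,0,0.45],[0,0,0,-0.1,0,0,0.6],[0,0,0,-0.1,0,0,0.7],[0,0,0,-0.1,0,0,0.7]]'
python3 -m pendant '[[0,0,0,-1,0,0,0.7],[0,0,0,-4,0,0,0.7],[0,0,0,-7.5,0,0,0.7],[0,0,0,-11,0,0,0.7],[0,0,0,-14,0,0,0.7]]'
python3 - <<'E'
from h import *
from rig import sense,vision
st=sense();C=vision.calibration("wrist");cv2.imwrite("pics/w4.png",vision.capture("wrist")[:,:,::-1])
go(st,(577,368,270),np.radians(-3));print(st["joints"])
E
```

```text
time_s: 7.32
eef_pos: [636.2, -6.6, 203.7]
ee_rot: [0.707, 0.021, 0.707, -0.021]
force: [-0.5, -0.2, -0.0]
grip_width: 0.697
time_s: 7.95
eef_pos: [636.1, -6.6, 346.1]
ee_rot: [0.707, 0.021, 0.706, -0.021]
force: [-0.6, 0.3, 0.4]
grip_width: 0.7
P [577 368 270] turn [-0.008  0.002  0.   ] shift [ 7.59 37.04 -8.16] dist mm 387
[-1.94198328e-01  5.41616576e-01  8.71112272e-01  5.00403270e-05
  1.72708831e+00 -1.34204679e-01]
```

View pics/w4.png

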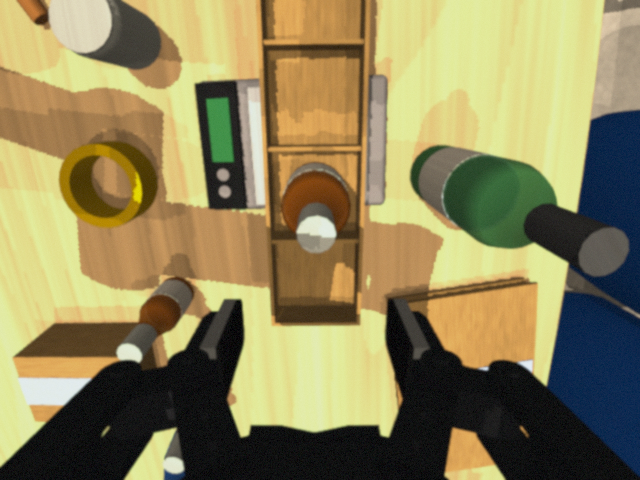

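Stubby 1 stands upright in cell 1 (cap at (316,232)) and the tray looks level. Checking the tray pose, then on to stubby 2 at about (577,368), staying at x<580.

```bash
python3 - <<'E'
from h import *
from rig import vision
C=vision.calibration("wrist")
for l,r in [((265,42.5),(363,42.5)),((268,149),(361,149)),((272,239),(359,239))]:
    print(((onz(C,*l,110)+onz(C,*r,110))/2).round(1))
print("cap",onz(C,316,231,242).round(1))
E
python3 -m pendant '[[0,0,0,0,3,-0.6,0.6],[0,0,0,1,8,-1.8,0.6],[0,0,0,2.5,14,-3.1,0.6],[0,0,0,4,20,-4.4,0.6],[0,0,0,5.5,26,-5.7,0.6]]'
python3 - <<'E'
from h import *
from rig import sense
go(sense(),(577,368,265),np.radians(-3))
E
```

```text
[647.5 140.7 110. ]
[642.   42.7 110. ]
[637.2 -52.8 110. ]
cap [639.1  -3.1 242. ]
time_s: 8.62
eef_pos: [594.6, 256.2, 289.4]
ee_rot: [0.707, 0.021, 0.706, -0.021]
force: [0.8, -0.4, -0.3]
grip_width: 0.601
P [577 368 265] turn [-0.008  0.001 -0.   ] shift [ 2.44 11.06 -2.43] dist mm 116
```

```bash
python3 -m pendant '[[0,0,0,1,5,-1.1,0.6],[0,0,0,1.6,8.5,-1.8,0.6],[0,0,0,2.2,10.5,-2.3,0.6],[0,0,0,2.4,11.1,-2.4,0.6],[0,0,0,2.4,11.1,-2.4,0.6]]'
python3 - <<'E'
from h import *
from rig import sense,vision
st=sense();C=vision.calibration("wrist");cv2.imwrite("pics/w5.png",vision.capture("wrist")[:,:,::-1])
print(st["eef_pos"],proj(C,(577,368,168)));go(st,(577,368,128),np.radians(-3))
E
```

```text
time_s: 9.25
eef_pos: [578.3, 365.8, 265.4]
ee_rot: [0.707, 0.021, 0.707, -0.022]
force: [-0.2, -0.4, 0.1]
grip_width: 0.598
[578.29320643 365.80346997 265.41894693] (np.float64(311.8174051607577), np.float64(238.0994242500964))
P [577 368 128] turn [-0.008  0.     0.   ] shift [13.74  0.21 -0.14] dist mm 137
```

View pics/w5.png

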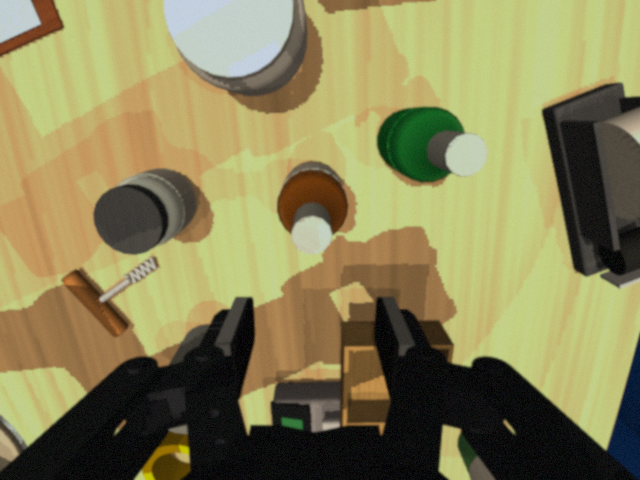

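Brown stubby cap at (312,234); green decoy at (465,155). Descending.

```bash
python3 -m pendant '[[0,0,0,3,0.2,-0.1,0.6],[0,0,0,7,0.3,-0.1,0.6],[0,0,0,11,0.3,-0.1,0.6],[0,0,0,13.2,0.3,-0.1,0.6],[0,0,0,13.7,0.3,-0.1,0.6]]'
python3 -m pendant '[[0,0,0,0,0,0,0.1],[0,0,0,0,0,0,0.1],[0,0,0,0,0,0,0.1],[0,0,0,0,0,0,0.1],[0,0,0,0,0,0,0.1]]' 70
python3 -m pendant '[[0,0,0,-1.5,0,0,0.1],[0,0,0,-4.5,0,0,0.1],[0,0,0,-9,0,0,0.1],[0,0,0,-13.5,0,0,0.1],[0,0,0,-15.5,0,0,0.1]]'
python3 - <<'E'
from h import *
from rig import sense
go(sense(),(643.3,91.6,283),np.radians(-3.3))
E
```

```text
time_s: 9.93
eef_pos: [577.2, 368.4, 127.4]
ee_rot: [0.706, 0.021, 0.707, -0.022]
force: [0.5, 1.4, 0.3]
grip_width: 0.603
time_s: 10.55
eef_pos: [577.6, 369.8, 129.9]
ee_rot: [0.708, 0.021, 0.706, -0.021]
force: [-1.2, -1.1, 5.8]
grip_width: 0.316
time_s: 11.18
eef_pos: [577.2, 369.8, 286.7]
ee_rot: [0.708, 0.022, 0.706, -0.021]
force: [0.4, -0.0, -5.1]
grip_width: 0.311
P [643.3  91.6 283. ] turn [-0.002  0.003 -0.002] shift [  0.35 -27.37   8.26] dist mm 286
```

```bash
python3 -m pendant '[[0,0,0,0,-2,0.6,0.1],[0,0,0,0,-6,1.8,0.1],[0,0,0,0,-10.5,3.2,0.1],[0,0,0,0,-15,4.5,0.1],[0,0,0,0,-19.5,5.9,0.1]]'
python3 -m pendant '[[0,0,0,0,-4,1.2,0.1],[0,0,0,0,-6.5,2,0.1],[0,0,0,0,-7.6,2.3,0.1],[0,0,0,0.5,-7.85,2.35,0.1],[0,0,0,1.5,-7.85,2.35,0.1]]'
python3 - <<'E'
from h import *
from rig import sense,vision
st=sense();print(st["eef_pos"],st["force"])
C=vision.calibration("wrist");cv2.imwrite("pics/w6.png",vision.capture("wrist")[:,:,::-1])
go(st,(643.3,91.6,211),np.radians(-3.3))
E
```

```text
time_s: 11.8
eef_pos: [624.0, 168.8, 282.1]
ee_rot: [0.706, 0.021, 0.708, -0.022]
force: [0.7, -0.6, -4.5]
grip_width: 0.315
time_s: 12.42
eef_pos: [642.8, 92.4, 267.7]
ee_rot: [0.707, 0.021, 0.707, -0.021]
force: [0.1, 0.1, -4.5]
grip_width: 0.309
[642.79035384  92.4399355  267.73721462] [ 0.11989707  0.12837995 -4.54417631]
P [643.3  91.6 211. ] turn [-0.002 -0.    -0.   ] shift [ 5.67 -0.08  0.06] dist mm 57
```

View pics/w6.png

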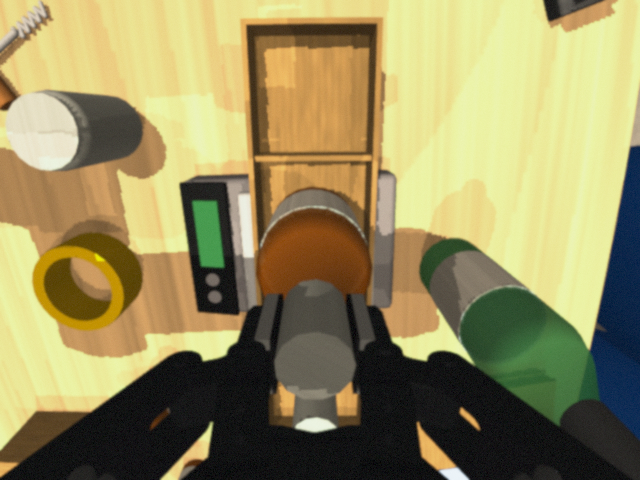

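```bash
python3 - <<'E'
from h import *
from rig import vision
C=vision.calibration("wrist")
print(((onz(C,255,158,110)+onz(C,373,158,110))/2).round(1), ((onz(C,243.5,21,115)+onz(C,381.5,21,115))/2).round(1))
E
python3 -m pendant '[[0,0,0,1.5,-0.05,0,0.1],[0,0,0,3,-0.05,0,0.1],[0,0,0,4.5,-0.05,0,0.1],[0,0,0,5.5,-0.05,0,0.1],[0,0,0,5.8,-0.05,0,0.1]]'
python3 -m pendant '[[0,0,0,0.2,0,0,0.1],[0,0,0,0.35,0,0,0.1],[0,0,0,0.45,0,0,0.1],[0,0,0,0.5,0,0,0.1],[0,0,0,0.55,0,0,0.1]]'
```

```text
[644.8 142.4 110. ] [649.6 239.1 115. ]
time_s: 13.1
eef_pos: [642.8, 91.2, 209.5]
ee_rot: [0.706, 0.021, 0.707, -0.021]
force: [0.3, -0.0, -4.4]
grip_width: 0.311
time_s: 13.72
eef_pos: [643.0, 91.2, 204.9]
ee_rot: [0.707, 0.021, 0.707, -0.021]
force: [-0.8, -0.1, -4.7]
grip_width: 0.312
```

```bash
python3 -m pendant '[[0,0,0,0.05,0,0,0.1],[0,0,0,0.1,0,0,0.1],[0,0,0,0.15,0,0,0.1],[0,0,0,0.2,0,0,0.1],[0,0,0,0.2,0,0,0.1]]'
```

```text
time_s: 14.35
eef_pos: [643.1, 91.2, 203.9]
ee_rot: [0.707, 0.021, 0.706, -0.021]
force: [-3.2, -1.0, 5.4]
grip_width: 0.311
```

```bash
python3 -m pendant '[[0,0,0,-0.05,0,0,0.36],[0,0,0,-0.05,0,0,0.45],[0,0,0,-0.05,0,0,0.6],[0,0,0,-0.05,0,0,0.7],[0,0,0,-0.05,0,0,0.7]]'
python3 -m pendant '[[0,0,0,-1,0,0,0.7],[0,0,0,-4,0,0,0.7],[0,0,0,-7.5,0,0,0.7],[0,0,0,-11,0,0,0.7],[0,0,0,-12,0,0,0.7]]'
python3 - <<'E'
from h import *
from rig import sense,vision
st=sense();cv2.imwrite("pics/sc7.png",vision.capture("scene")[:,:,::-1]);cv2.imwrite("pics/w7.png",vision.capture("wrist")[:,:,::-1])
go(st,(445.3,-316.5,250),np.radians(-3));print(st["eef_pos"])
E
```

```text
time_s: 14.98
eef_pos: [643.0, 91.2, 203.2]
ee_rot: [0.707, 0.021, 0.707, -0.021]
force: [0.4, 0.2, 1.0]
grip_width: 0.699
time_s: 15.6
eef_pos: [643.4, 91.2, 326.0]
ee_rot: [0.708, 0.021, 0.705, -0.021]
force: [-0.3, 0.5, 0.1]
grip_width: 0.7
P [ 445.3 -316.5  250. ] turn [-0.008  0.004 -0.   ] shift [  7.52 -41.88 -17.36] dist mm 460
[643.37156976  91.20811849 326.04285401]
```

View pics/w7.png

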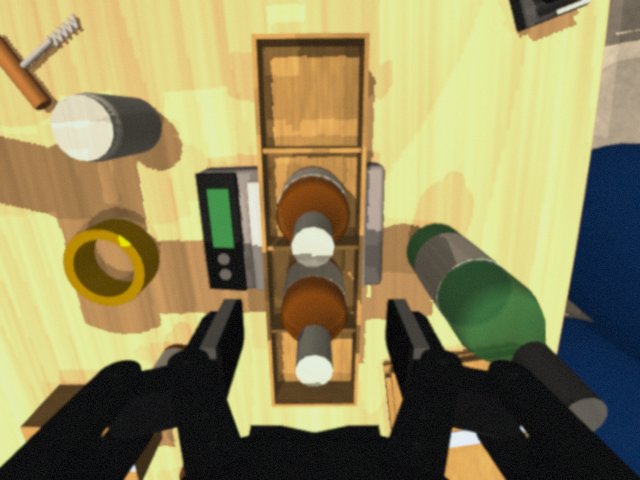

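View pics/sc7.png

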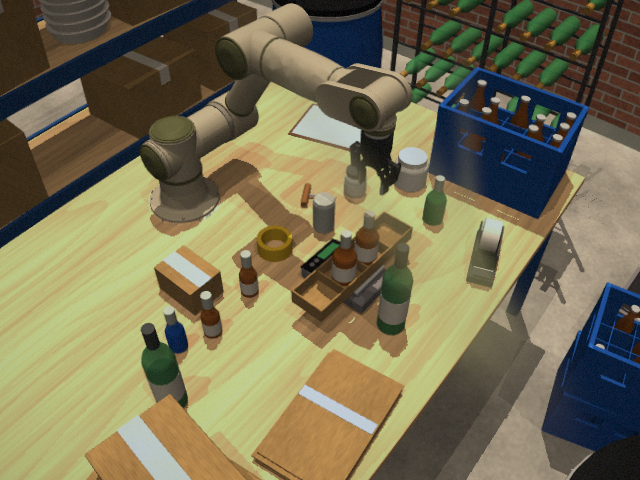

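Both stubbies are upright in the middle cells. Next is the mini at about (445,-316).

```bash
python3 -m pendant '[[0,0,0,0,-3,-1.2,0.6],[0,0,0,0,-9,-3.7,0.6],[0,0,0,0.5,-14.5,-6,0.6],[0,0,0,1.5,-20,-8.3,0.6],[0,0,0,2.5,-25.5,-10.6,0.6]]'
python3 - <<'E'
from h import *
from rig import sense
go(sense(),(445.3,-316.5,250),np.radians(-3))
E
```

```text
time_s: 16.32
eef_pos: [520.3, -158.3, 296.4]
ee_rot: [0.706, 0.022, 0.708, -0.021]
force: [1.6, 0.0, 0.8]
grip_width: 0.601
P [ 445.3 -316.5  250. ] turn [-0.008 -0.002 -0.001] shift [  4.64 -16.25  -6.53] dist mm 181
```

```bash
python3 -m pendant '[[0,0,0,1.2,-5,-2,0.6],[0,0,0,2.5,-10,-4,0.6],[0,0,0,3.8,-14,-5.6,0.6],[0,0,0,4.5,-16,-6.4,0.6],[0,0,0,4.6,-16.2,-6.5,0.6]]'
python3 - <<'E'
from h import *
from rig import sense,vision
st=sense();C=vision.calibration("wrist");cv2.imwrite("pics/w8.png",vision.capture("wrist")[:,:,::-1])
print(st["eef_pos"],proj(C,(445.3,-316.5,154)));go(st,(445.3,-316.5,114),np.radians(-3))
E
```

```text
time_s: 16.95
eef_pos: [446.3, -315.2, 250.4]
ee_rot: [0.706, 0.023, 0.708, -0.021]
force: [0.1, 0.5, 0.1]
grip_width: 0.601
[ 446.3058315  -315.16381249  250.40475818] (np.float64(312.93904021425965), np.float64(243.82266081587323))
P [ 445.3 -316.5  114. ] turn [-0.01  -0.002 -0.002] shift [13.64 -0.17 -0.06] dist mm 136
```

View pics/w8.png

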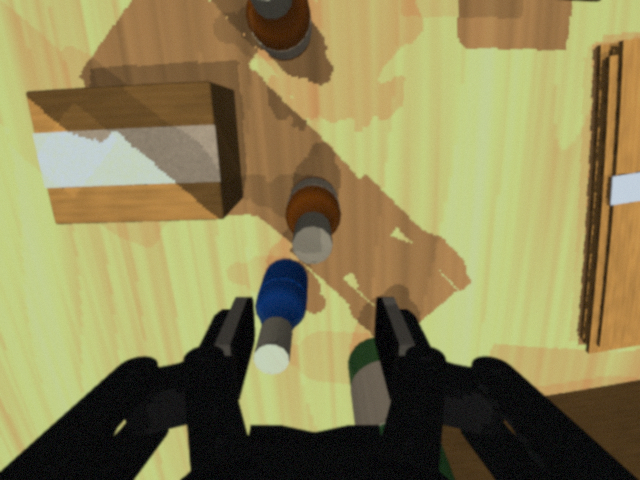

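The mini's cap is at (312,244), matching the prediction, and the blue decoy is clear at (272,355). Descending.

```bash
python3 -m pendant '[[0,0,0,3,-0.1,-0.1,0.6],[0,0,0,7,-0.1,-0.1,0.6],[0,0,0,11,-0.1,-0.1,0.6],[0,0,0,13.1,-0.1,-0.1,0.6],[0,0,0,13.6,-0.1,-0.1,0.6]]'
python3 -m pendant '[[0,0,0,0,0,0,0.1],[0,0,0,0,0,0,0.1],[0,0,0,0,0,0,0.1],[0,0,0,0,0,0,0.1],[0,0,0,0,0,0,0.1]]' 70
python3 -m pendant '[[0,0,0,-1.5,0,0,0.1],[0,0,0,-4.5,0,0,0.1],[0,0,0,-9,0,0,0.1],[0,0,0,-13.5,0,0,0.1],[0,0,0,-15.5,0,0,0.1]]'
python3 - <<'E'
from h import *
from rig import sense
go(sense(),(632,-105,270),np.radians(-3.3));go(sense(),(628,-170,270),np.radians(-3.3))
E
```

```text
time_s: 17.62
eef_pos: [446.4, -314.3, 115.3]
ee_rot: [0.706, 0.021, 0.707, -0.02]
force: [0.3, 0.4, 0.6]
grip_width: 0.601
time_s: 18.25
eef_pos: [446.6, -316.0, 117.3]
ee_rot: [0.707, 0.021, 0.706, -0.022]
force: [-1.1, 1.4, 6.8]
grip_width: 0.31
time_s: 18.88
eef_pos: [446.5, -316.1, 274.7]
ee_rot: [0.708, 0.02, 0.706, -0.022]
force: [-0.4, 0.8, -3.7]
grip_width: 0.312
P [ 632 -105  270] turn [-0.002  0.003  0.003] shift [ 0.45 22.18 17.25] dist mm 281
P [ 628 -170  270] turn [-0.002  0.003  0.003] shift [ 0.47 15.67 17.24] dist mm 233
```

```bash
python3 -m pendant '[[0,0,0,0,1.6,1.3,0.1],[0,0,0,0,4.8,3.7,0.1],[0,0,0,0,8.3,6.5,0.1],[0,0,0,0,11.8,9.2,0.1],[0,0,0,0,15.3,11.9,0.1]]'
python3 -m pendant '[[0,0,0,0,3.2,2.4,0.1],[0,0,0,0,5.5,4.3,0.1],[0,0,0,0,6.5,5.1,0.1],[0,0,0,0.5,6.85,5.35,0.1],[0,0,0,1.5,6.85,5.35,0.1]]'
python3 - <<'E'
from h import *
from rig import sense,vision
st=sense();print(st["eef_pos"],st["force"])
C=vision.calibration("wrist");cv2.imwrite("pics/w9.png",vision.capture("wrist")[:,:,::-1]);cv2.imwrite("pics/sd9.png",vision.capture("side")[:,:,::-1])
go(st,(632,-105,197),np.radians(-3.3))
E
```

```text
time_s: 19.5
eef_pos: [574.9, -169.0, 271.9]
ee_rot: [0.707, 0.021, 0.707, -0.021]
force: [0.0, -0.7, -2.6]
grip_width: 0.307
time_s: 20.12
eef_pos: [631.4, -105.7, 256.1]
ee_rot: [0.707, 0.021, 0.707, -0.022]
force: [-0.8, -0.7, -3.9]
grip_width: 0.313
[ 631.42653463 -105.68862737  256.05634667] [-0.77322445 -0.73678755 -3.90540189]
P [ 632 -105  197] turn [-0.003  0.     0.   ] shift [5.91 0.07 0.05] dist mm 59
```

View pics/w9.png

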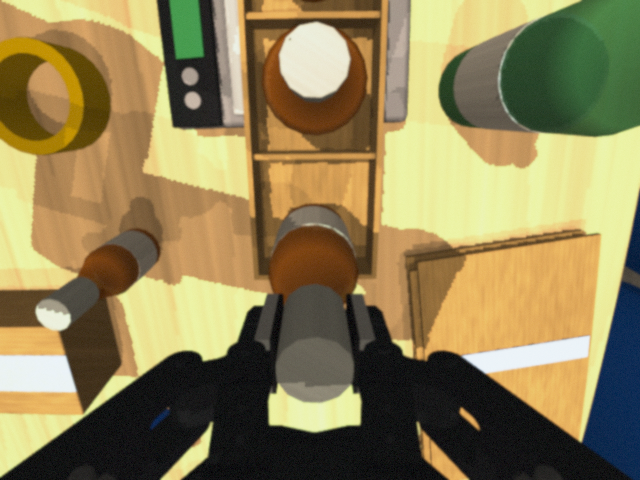

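View pics/sd9.png

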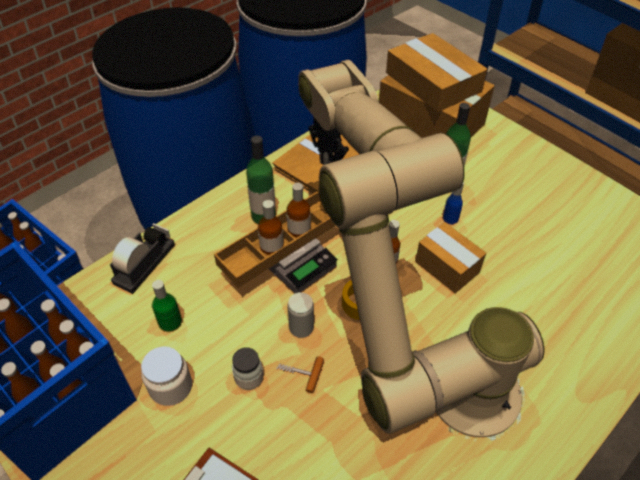

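```bash
python3 - <<'E'
from h import *
from rig import vision
C=vision.calibration("wrist")
print(((onz(C,253,157,110)+onz(C,376,156.5,110))/2).round(1),((onz(C,247,15,110)+onz(C,382,15,110))/2).round(1))
E
python3 -m pendant '[[0,0,0,1.5,0.05,0,0.1],[0,0,0,3,0.05,0,0.1],[0,0,0,4.5,0.05,0,0.1],[0,0,0,5.5,0.05,0,0.1],[0,0,0,5.8,0.05,0,0.1]]'
python3 -m pendant '[[0,0,0,0.1,0,0,0.1],[0,0,0,0.2,0,0,0.1],[0,0,0,0.3,0,0,0.1],[0,0,0,0.35,0,0,0.1],[0,0,0,0.4,0,0,0.1]]'
```

```text
[634.  -53.8 110. ] [640.   43.1 110. ]
time_s: 20.85
eef_pos: [631.6, -104.4, 197.5]
ee_rot: [0.706, 0.021, 0.707, -0.021]
force: [-0.3, 0.3, -2.8]
grip_width: 0.314
time_s: 21.48
eef_pos: [631.8, -104.5, 194.3]
ee_rot: [0.707, 0.021, 0.707, -0.021]
force: [0.5, 0.4, -2.5]
grip_width: 0.309
```

```bash
python3 -m pendant '[[0,0,0,0.05,0,0,0.1],[0,0,0,0.1,0,0,0.1],[0,0,0,0.15,0,0,0.1],[0,0,0,0.2,0,0,0.1],[0,0,0,0.2,0,0,0.1]]'
```

```text
time_s: 22.1
eef_pos: [631.7, -104.5, 192.3]
ee_rot: [0.707, 0.021, 0.707, -0.021]
force: [0.3, -0.1, -3.2]
grip_width: 0.313
```

```bash
python3 -m pendant '[[0,0,0,0.05,0,0,0.1],[0,0,0,0.1,0,0,0.1],[0,0,0,0.1,0,0,0.1],[0,0,0,0.12,0,0,0.1],[0,0,0,0.12,0,0,0.1]]'
```

```text
time_s: 22.72
eef_pos: [631.8, -104.5, 191.4]
ee_rot: [0.707, 0.021, 0.707, -0.021]
force: [-1.4, 0.5, 0.1]
grip_width: 0.311
```

Touching (-3.2 to +0.1 N). Releasing.

```bash
python3 -m pendant '[[0,0,0,0.03,0,0,0.36],[0,0,0,0.03,0,0,0.45],[0,0,0,0.03,0,0,0.6],[0,0,0,0.03,0,0,0.7],[0,0,0,0.03,0,0,0.7]]'
python3 -m pendant '[[0,0,0,-1,0,0,0.7],[0,0,0,-4,0,0,0.7],[0,0,0,-7.5,0,0,0.7],[0,0,0,-9.5,0,0,0.7],[0,0,0,-10,0,0,0.7]]'
python3 - <<'E'
from h import *
from rig import sense,vision
st=sense();cv2.imwrite("pics/w10.png",vision.capture("wrist")[:,:,::-1])
go(st,(427,-154.5,250),np.radians(-3));print(st["eef_pos"])
E
```

```text
time_s: 23.35
eef_pos: [631.8, -104.5, 190.8]
ee_rot: [0.707, 0.021, 0.707, -0.021]
force: [-0.1, -0.4, -0.4]
grip_width: 0.704
time_s: 23.98
eef_pos: [632.1, -104.6, 292.7]
ee_rot: [0.708, 0.021, 0.706, -0.022]
force: [0.0, 1.2, 0.1]
grip_width: 0.703
P [ 427.  -154.5  250. ] turn [-0.008  0.003  0.001] shift [  4.21  -6.21 -20.18] dist mm 215
[ 632.05988862 -104.56900179  292.68701264]
```

View pics/w10.png

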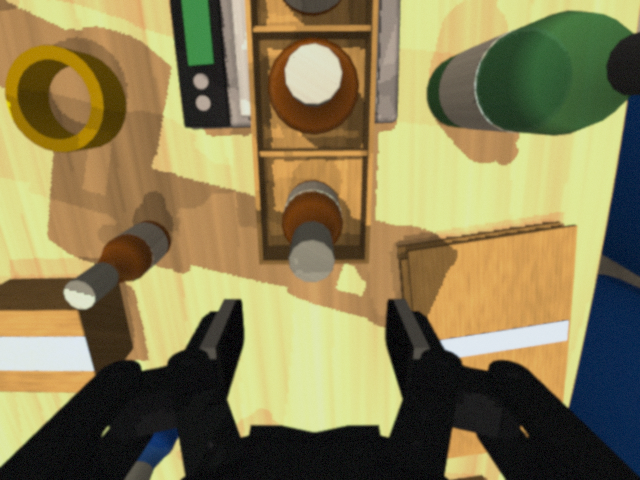

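The mini is upright in cell 0 and the tray is level. Last bottle: the mini at about (427,-154).

```bash
python3 -m pendant '[[0,0,0,0,-1.3,-4.5,0.6],[0,0,0,1.5,-3,-9.5,0.6],[0,0,0,2.8,-4.7,-15,0.6],[0,0,0,4,-6,-19,0.6],[0,0,0,4.2,-6.2,-20.2,0.6]]'
python3 - <<'E'
from h import *
from rig import sense,vision
st=sense();C=vision.calibration("wrist");cv2.imwrite("pics/w11.png",vision.capture("wrist")[:,:,::-1])
print(st["eef_pos"],proj(C,(427,-154.5,154)));go(st,(427,-154.5,114),np.radians(-3))
E
```

```text
time_s: 24.65
eef_pos: [424.4, -154.3, 247.8]
ee_rot: [0.706, 0.022, 0.707, -0.021]
force: [-0.9, 0.1, 0.7]
grip_width: 0.599
[ 424.39474831 -154.27230592  247.78873672] (np.float64(318.0826073635639), np.float64(243.0374668552305))
P [ 427.  -154.5  114. ] turn [-0.009 -0.002 -0.001] shift [13.38 -0.02  0.29] dist mm 134
```

View pics/w11.png

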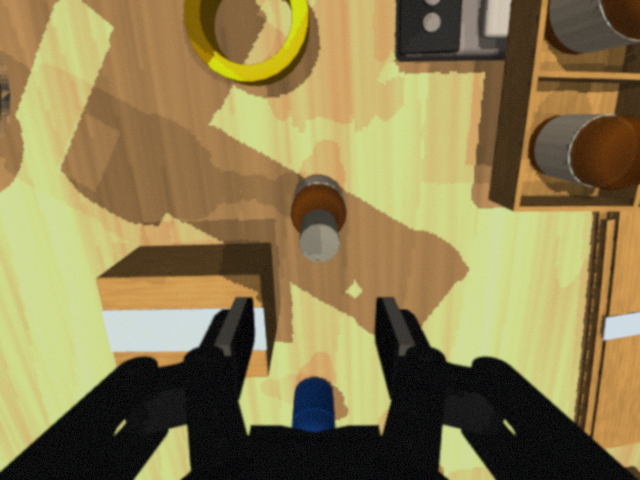

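```bash
python3 -m pendant '[[0,0,0,3,0,0.3,0.6],[0,0,0,7,0,0.3,0.6],[0,0,0,11,0,0.3,0.6],[0,0,0,12.9,0,0.3,0.6],[0,0,0,13.4,0,0.3,0.6]]'
python3 -m pendant '[[0,0,0,0,0,0,0.1],[0,0,0,0,0,0,0.1],[0,0,0,0,0,0,0.1],[0,0,0,0,0,0,0.1],[0,0,0,0,0,0,0.1]]' 70
python3 -m pendant '[[0,0,0,-1.5,0,0,0.1],[0,0,0,-4.5,0,0,0.1],[0,0,0,-9,0,0,0.1],[0,0,0,-13.5,0,0,0.1],[0,0,0,-16.5,0,0,0.1]]'
python3 - <<'E'
from h import *
from rig import sense
go(sense(),(500,190,280),np.radians(-3.3));go(sense(),(649.3,189.4,275),np.radians(-3.3))
E
```

```text
time_s: 25.32
eef_pos: [429.7, -154.0, 113.8]
ee_rot: [0.706, 0.021, 0.707, -0.021]
force: [0.5, 0.5, -0.1]
grip_width: 0.597
time_s: 25.95
eef_pos: [429.8, -154.7, 115.4]
ee_rot: [0.707, 0.021, 0.706, -0.021]
force: [0.2, 1.0, 6.5]
grip_width: 0.312
time_s: 26.58
eef_pos: [429.2, -154.4, 281.3]
ee_rot: [0.707, 0.021, 0.707, -0.021]
force: [1.0, -0.1, -4.1]
grip_width: 0.31
P [500 190 280] turn [-0.002  0.001  0.001] shift [ 0.12 34.81  5.  ] dist mm 352
P [649.3 189.4 275. ] turn [-0.002  0.001  0.001] shift [ 0.62 35.64 19.9 ] dist mm 408
```

```bash
python3 -m pendant '[[0,0,0,0,2,0.2,0.1],[0,0,0,0,6,0.8,0.1],[0,0,0,0,10.5,1.5,0.1],[0,0,0,0,15,2.1,0.1],[0,0,0,0,19.5,2.8,0.1]]'
python3 -m pendant '[[0,0,0,0,4.5,0.6,0.1],[0,0,0,0,9,1.2,0.1],[0,0,0,0,13,2,0.1],[0,0,0,0,15.5,4,0.1],[0,0,0,0,16.1,7,0.1]]'
python3 - <<'E'
from h import *
from rig import sense
go(sense(),(649.3,189.4,265),np.radians(-3.3))
E
```

```text
time_s: 27.2
eef_pos: [468.8, 40.0, 279.3]
ee_rot: [0.706, 0.021, 0.707, -0.021]
force: [1.1, -0.8, -3.4]
grip_width: 0.312
time_s: 27.82
eef_pos: [548.5, 196.7, 279.2]
ee_rot: [0.706, 0.02, 0.707, -0.02]
force: [0.4, -0.7, -3.1]
grip_width: 0.315
P [649.3 189.4 265. ] turn [-0.    -0.002  0.   ] shift [ 1.4  -0.15 10.11] dist mm 102
```

```bash
python3 -m pendant '[[0,0,0,0.2,-0.1,3.5,0.1],[0,0,0,0.5,-0.1,7,0.1],[0,0,0,1,-0.1,9.2,0.1],[0,0,0,1.4,-0.15,10,0.1],[0,0,0,1.8,-0.15,10.1,0.1]]'
python3 - <<'E'
from h import *
from rig import sense,vision
st=sense();print(st["eef_pos"],st["force"])
cv2.imwrite("pics/w12.png",vision.capture("wrist")[:,:,::-1]);cv2.imwrite("pics/sd12.png",vision.capture("side")[:,:,::-1]);cv2.imwrite("pics/sc12.png",vision.capture("scene")[:,:,::-1])
crop("pics/sc12.png","pics/sc12c.png",280,130,450,330,3)
crop("pics/sd12.png","pics/sd12c.png",190,120,370,300,3)
go(st,(649.3,189.4,196),np.radians(-3.3))
E
```

```text
time_s: 28.45
eef_pos: [649.0, 187.4, 261.0]
ee_rot: [0.706, 0.021, 0.707, -0.021]
force: [-0.2, -0.9, -3.3]
grip_width: 0.317
[649.0343612  187.43008928 260.98833725] [-0.18499799 -0.91325016 -3.28958167]
P [649.3 189.4 196. ] turn [-0.002 -0.001  0.   ] shift [6.5  0.2  0.02] dist mm 65
```

View pics/w12.png

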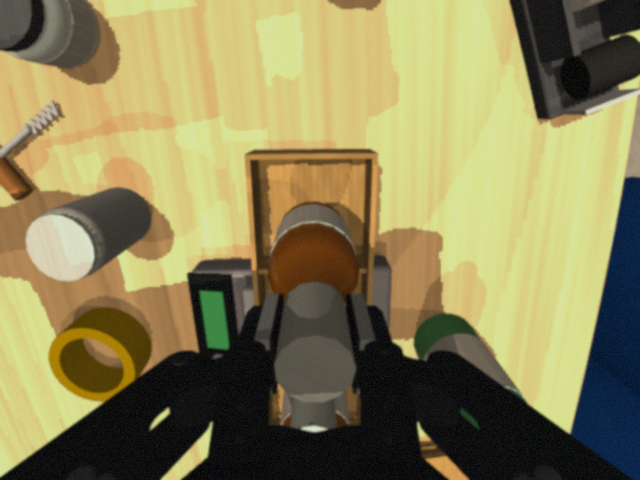

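View pics/sc12c.png

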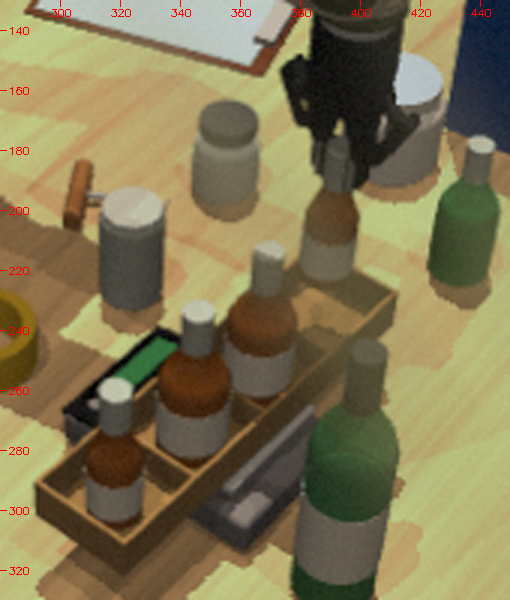

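View pics/sd12c.png

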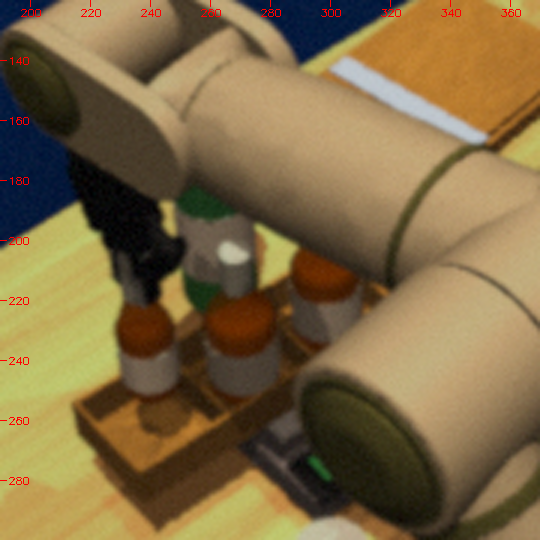

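```bash
python3 - <<'E'
from h import *
from rig import vision
C=vision.calibration("wrist")
print(((onz(C,247,152.5,115)+onz(C,377,153,115))/2).round(1),onz(C,247,152.5,115).round(1),onz(C,377,153,115).round(1))
E
python3 -m pendant '[[0,0,0,1.5,0.2,0,0.1],[0,0,0,3,0.2,0,0.1],[0,0,0,4.5,0.2,0,0.1],[0,0,0,5.8,0.2,0,0.1],[0,0,0,6.4,0.2,0,0.1]]'
python3 -m pendant '[[0,0,0,0.1,0,0,0.1],[0,0,0,0.2,0,0,0.1],[0,0,0,0.25,0,0,0.1],[0,0,0,0.3,0,0,0.1],[0,0,0,0.35,0,0,0.1]]'
```

```text
[650.4 242.3 115. ] [600.7 245.5 115. ] [700.  239.1 115. ]
time_s: 29.22
eef_pos: [649.2, 189.4, 196.6]
ee_rot: [0.706, 0.021, 0.707, -0.021]
force: [-0.5, -1.2, -3.4]
grip_width: 0.314
time_s: 29.85
eef_pos: [649.4, 189.5, 194.4]
ee_rot: [0.707, 0.021, 0.707, -0.021]
force: [-0.1, -0.3, -3.7]
grip_width: 0.309
```

```bash
python3 -m pendant '[[0,0,0,0.05,0.05,0,0.1],[0,0,0,0.1,0.1,0,0.1],[0,0,0,0.15,0.15,0,0.1],[0,0,0,0.2,0.15,0,0.1],[0,0,0,0.2,0.15,0,0.1]]'
python3 -m pendant '[[0,0,0,0.05,0,0,0.1],[0,0,0,0.1,0,0,0.1],[0,0,0,0.1,0,0,0.1],[0,0,0,0.12,0,0,0.1],[0,0,0,0.12,0,0,0.1]]'
```

```text
time_s: 30.48
eef_pos: [649.5, 190.9, 192.2]
ee_rot: [0.707, 0.021, 0.707, -0.021]
force: [-0.4, -0.1, -2.4]
grip_width: 0.311
time_s: 31.1
eef_pos: [649.5, 191.0, 191.1]
ee_rot: [0.707, 0.021, 0.707, -0.021]
force: [-0.7, -0.7, -3.3]
grip_width: 0.308
```

```bash
python3 -m pendant '[[0,0,0,0.03,0,0,0.1],[0,0,0,0.06,0,0,0.1],[0,0,0,0.09,0,0,0.1],[0,0,0,0.1,0,0,0.1],[0,0,0,0.1,0,0,0.1]]'
```

```text
time_s: 31.72
eef_pos: [649.5, 190.9, 190.1]
ee_rot: [0.707, 0.021, 0.707, -0.021]
force: [-0.8, 0.4, -2.4]
grip_width: 0.312
```

```bash
python3 -m pendant '[[0,0,0,0.03,0,0,0.1],[0,0,0,0.06,0,0,0.1],[0,0,0,0.09,0,0,0.1],[0,0,0,0.1,0,0,0.1],[0,0,0,0.1,0,0,0.1]]'
```

```text
time_s: 32.35
eef_pos: [649.6, 191.0, 189.6]
ee_rot: [0.707, 0.021, 0.707, -0.021]
force: [-2.4, 0.4, 1.9]
grip_width: 0.313
```

Contact. Releasing and retreating.

```bash
python3 -m pendant '[[0,0,0,0,0,0,0.36],[0,0,0,0,0,0,0.45],[0,0,0,0,0,0,0.6],[0,0,0,0,0,0,0.7],[0,0,0,0,0,0,0.7]]'
python3 -m pendant '[[0,0,0,-1,0,0,0.7],[0,0,0,-4,0,0,0.7],[0,0,0,-8,0,0,0.7],[0,0,0,-12,0,0,0.7],[0,0,0,-15,0,0,0.7]]'
python3 -m pendant '[[0,0,0,0,0,-3,0.7],[0,0,0,0,0,-7,0.7],[0,0,0,0,0,-11,0.7],[0,0,0,0,0,-14,0.7],[0,0,0,0,0,-15,0.7]]'
python3 - <<'E'
from h import *
from rig import sense,vision
for n in("scene","side","wrist"):cv2.imwrite(f"pics/{n}F.png",vision.capture(n)[:,:,::-1])
crop("pics/sceneF.png","pics/sceneFc.png",280,150,450,330,3)
E
```

```text
time_s: 32.98
eef_pos: [649.5, 191.0, 189.1]
ee_rot: [0.707, 0.021, 0.707, -0.021]
force: [-0.5, -1.1, 0.1]
grip_width: 0.697
time_s: 33.6
eef_pos: [649.4, 191.0, 342.0]
ee_rot: [0.708, 0.021, 0.706, -0.021]
force: [0.6, 0.3, -0.4]
grip_width: 0.697
time_s: 34.22
eef_pos: [498.8, 200.2, 340.5]
ee_rot: [0.708, 0.021, 0.706, -0.021]
force: [0.1, -1.1, 0.1]
grip_width: 0.699
```

View pics/sceneFc.png

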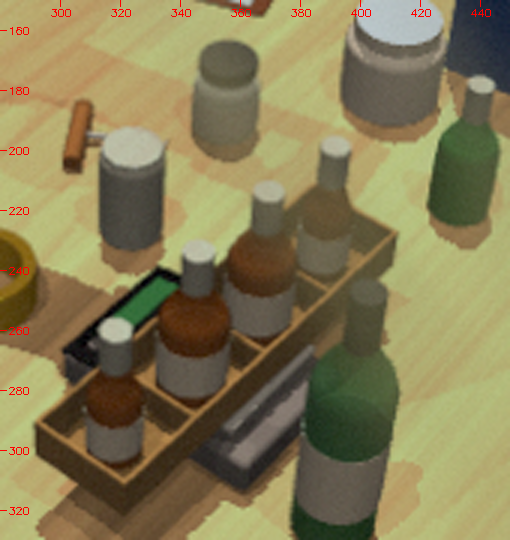

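View pics/sceneF.png

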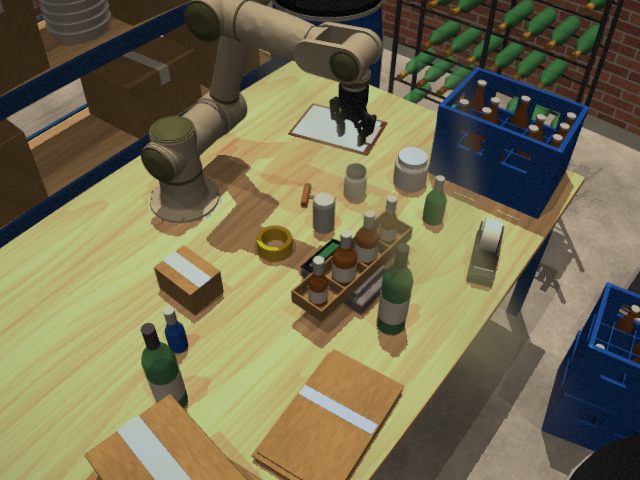

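View pics/sideF.png

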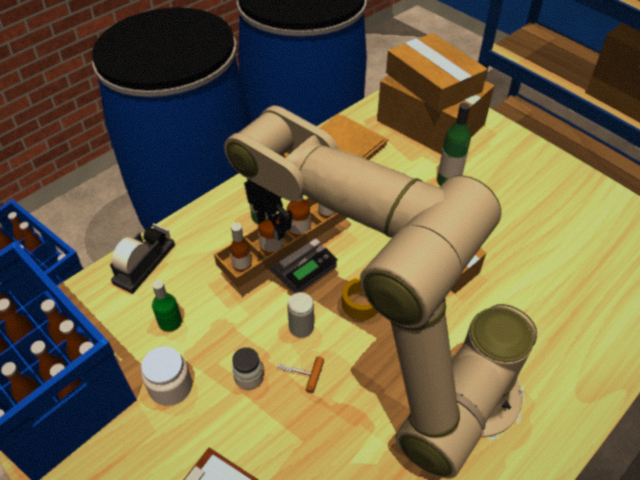

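View pics/wristF.png

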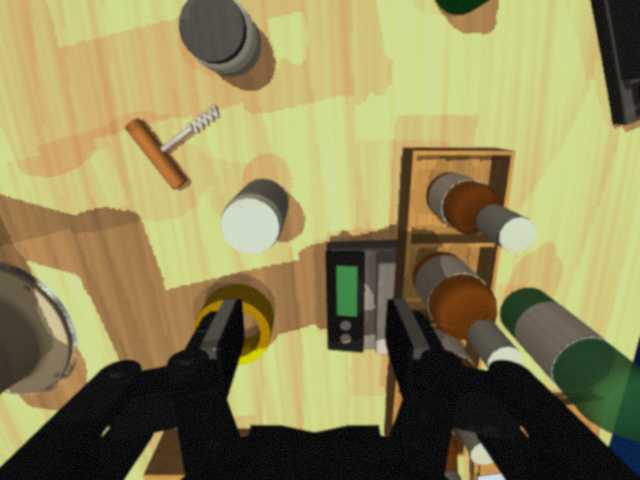

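All four bottles are upright, one per cell, and the tray is level. Its rim corners in the scene view are at (292,291), (322,311) and (412,228), the same as at the start. The robot is clear and nothing else has moved, so I'm handing in.

```bash
python3 - <<'E'
from rig import job,sense
print(job.finish_job(), sense()["time_s"])
E
```

```text
the job is handed in; nothing more can be done
the job is handed in; nothing more can be done
```

The tray is filled and the job is handed in at about 34 s. No verdict came back.

**What I did:** I loaded the two brown stubby bottles first, into the middle cells (cell 1, then cell 2). The two brown minis followed into the end cells (cell 0, then cell 3). Each bottle was gripped by its capsule at 70 N, lowered in millimetre steps until the wrist force showed contact, then released. The contact readings were at most 9 N.

**Last checks:**
- In the scene view, all four bottles are upright, one per cell. The side and wrist views each hide part of the row but agree where they can see.
- The tray is level, with its rim corners at the same pixels as at the start.
- The green and blue look-alikes and the other bystanders look unmoved.
- The gripper is clear, about 150 mm away.

**What disagreed:**
- The scene and side cameras differed by about 5–10 mm in x and y, and put heights 3–4 mm low. I averaged them and checked with the wrist camera, which agreed to about 2–4 mm.
- The mini in cell 3 may stand about 2 mm off centre, against 22 mm of clearance.

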